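# Shut the bench air vent with the hook pole

## Robot

A 6-joint arm with a two-finger parallel gripper is mounted at the origin on the work surface. World frame = base frame: x ahead of the robot, y to its left, z up, the work surface at z = 0. Lengths are in mm, angles in rad, forces in N, time in s.
With the tool pointing down it reaches from about 300 to 775 mm from the base axis. Payload 14.6 kg.
Tool frame: the origin (TCP) lies on the front face of the gripper's body, between the roots of the fingers; the fingertips stand 97 mm ahead of it and the grasp point (between the pads) lies 78 mm ahead of it; z points along the fingers, y is the direction in which the jaws open and shut (so a half turn about z gives the same grasp; the last joint's range is limited). The gripper opens to 94 mm and grips with 3 to 60 N. Pads are 16 mm wide; open, the fingers measure 119 mm over their backs; the gripper's body (75 mm by 177 mm) begins 78 mm behind the grasp point.
Start: joints at [1.061, 0.3, 1.521, -0, 1.321, -0.067], TCP at [235.655, 496.947, 302.646] pointing down, gripper open.
Joint ranges: [-3.03, 3.03], [-0.79, 2.21], [0.23, 2.52], [-1.04, 4.18], [0, 3.07], [-2.55, 2.55]. Speed limits (rad/s): [2.22, 2.22, 2.57, 3.14, 3.14, 3.14].

## Interface

Orientations are given as [roll, pitch, yaw] about the fixed x, y, z axes, in that order (R = Rz(yaw) Ry(pitch) Rx(roll)).
In Python, from cell import manip, eyes, finder gives the robot as it stands.
- The arm moves only by the tool drive_tool, never from a script. Its argument "rows" is a list of rows, each an object with "offset": the shift along the tool's x, y, z in mm, a list of three; "spin": the turn about the tool's z in degrees; "jaw": the finger opening in mm, from 0 to 94. In form: [{"offset": [dx, dy, dz], "spin": spin, "jaw": jaw}, ...]. A call has 1 to 20 rows; each row shifts and turns the commanded pose from where the row before left it, along the tool's axes as they then stand; what a row does not reach is not made up. A row lasts 1/10 s, in which the tool goes at most 50 mm and 8.59 degrees, less where a joint would pass 70% of its speed; a pose out of reach is approached as far as the arm can. A call is refused whole if a number of a shift passes 50 or a number of a turn 8.59, either way. A call with a gripper value outside its range is refused whole. The fingers move at their own pace and stop on an object; "force" is the grip in N (left out, the last holds). Time passes only in rows, so rows that do not move let the fingers close. It gives the time, the measured TCP pose, the force and the opening at its end, in the units of the state.
- manip.read_state(): the state, without advancing time (a new reading comes with each control period).
- eyes.camera(name): name is "side" or "top" or "wrist"; returns a dict with "color" (384x512x3 uint8, blue, green, red), "depth" (384x512 float32, mm along the optical axis (not along the pixel's ray), 0 where there is no reading), "vfov" (degrees; the focal length in pixels is half the picture's height over the tangent of half this angle, whatever the lens; pixels are square), "cx", "cy" (the principal point, pixels), "rvec" (rotation vector, rad) and "tvec" (3), from world to camera coordinates, as OpenCV has them. Camera axes: x right, y down, z forward; pixel columns grow to the right and rows downward; lengths in mm; the calibration is good to about 2 mm. A picture is of the moment at which its call begins.
- manip.sign_off(): hands the job in, once; it reports no verdict.
Trained networks look in the newest picture that a camera, given by its name, has taken for a name from the list of things; names that differ only in an ending like _2 or _b are one class to them, and where a whole thing is asked for, a point or a joint stands for the part that bears it (a point fixed in the world has none). Each returns a list of dicts, best first, with "p" (0 to 1); they miss things now and then, are a little off and sometimes report something else, mostly with a low value. They report only what shows in the picture. A call takes as long as a camera call.
- finder.find_in(camera, target): "uv" ([column, row] in pixels, amid what is visible of it).
The state is a dict: "clock": time; "joints": joint angles; "qd": joint speeds; "effort": joint torques, N m; "eef_pos": TCP position; "eef_rot": TCP orientation; "wrist_force": force on the tool from outside, world axes, zero at the start; "moment": the same for the moment, N m; "finger_gap": finger opening in mm.
Only numpy, scipy, OpenCV 4.12 (cv2) and the standard library are available. Lean on these libraries where they do the work, as an engineer would, in place of code of your own. Each camera call takes 0.05 s, during which the arm holds its last target. There are 200 camera calls.

## Task

A lens is about to be opened, so the air vent standing on the bench must be shut. Take the hook pole from its rest, hook it into the ring eye on the raised vent flap and swing the flap down fully shut with it, lowering it gently all the way so that it does not fall or slam. Then unhook the pole and lay it back in both forks of its rest, without pushing the lens, the dish or the bottle about.

Things in the scene. Friction and masses are not known exactly. Their poses are not given: they have to be found in the camera images.
- vent: Grey sheet-steel air box standing fixed at the left of the bench, 170 deep (its x) by 300 wide (its y) by 130 high, louvres in its open top and a grey hose leaving behind it. Origin: centre of its underside; its x axis points from its front (eye side) to its rear (hinge and hose side), away to the robot's left, yaw 1.1 to 1.45, z up. The flap is hinged along its rear top edge.
- vent_flap (a joint): Angle of the vent flap, an aluminium sheet 163 long by 296 wide, about 0.35 kg: 0 = lying shut on the box, growing as its front edge rises; about 1.57 = upright, stop at 1.95. It starts raised at 1.6 to 1.8. Rubbing hinge (about 0.12 N m): upright it stays where it is left, but from about 1.2 downwards its weight wins and it falls shut unless it is held.
- flap_eye (a point): Centre of the ring eye, fixed in the middle of the flap's free edge and standing 30 beyond it, 197 from the hinge axis. Steel ring, 31 clear inside, 5 thick wire; the hole runs along the vent's y axis (parallel to the hinge), so a hook enters from the side. Turns with the flap (its axes are the flap's, equal to the vent's when shut).
- flap_hinge (a point): Middle of the flap's hinge axis, at vent-frame (78, 0, 137). The axis runs along the vent's y; the eye moves on a circle of 197 about it. Flap shut: the eye is at vent-frame (-119, 0, 137), just in front of the box.
- rest: Dark steel pole rest, fixed to the bench: base plate 300 by 100 by 8, two upright forks 12 thick at x = -110 and +110 in its frame, slot 23 wide running along its x, floor of the slots 70 above the bench, mouths flaring to about 50 at 105 high. Origin: centre of its underside; x along the pole.
- pole: Hook pole, 0.18 kg: square aluminium tube 18 by 18, 360 long, with a black rubber sleeve 22 by 22 and 110 long at its middle (grip there), steel hook at the front. Origin: centre of the tube, x along it towards the hook, z up as it lies in the rest (origin 79 above the bench, sleeve midway between the forks, x along the rest's x).
- pole_hook (a point): Middle of the hook's sideways pin, at pole-frame (233, 20, 0). The hook is 6 mm steel wire that runs straight on from the tube end (x = 180) to x = 235, then bends square to the pole's +y (to the left seen from the handle) as a pin whose tip is at (230, 38, 0). It lies flat, level with the tube.
- lens: Black lens standing on its end, 75 across, 75 high, 0.55 kg. Origin: centre of its underside. Bystander.
- dish: Small steel parts dish, 96 across, 26 high. Origin: centre of its underside. Bystander.
- bottle: Clear cleaning-fluid bottle, 44 across, 110 high. Origin: centre of its underside. Bystander.

How it is judged (in metres and radians):
On the way, in this order (a step that is already met when the one before it is completed fails the run):
1. the hook's pin is through the ring eye of the raised flap (distance between pole_hook and flap_eye below 0.02 m and value of joint vent_flap above 1.3 rad), for 0.1 s.
2. the flap is half lowered with the hook still in the eye (distance between pole_hook and flap_eye below 0.022 m and value of joint vent_flap below 0.8 rad), for 0.1 s.
3. the flap is shut with the hook still in the eye (distance between pole_hook and flap_eye below 0.022 m and value of joint vent_flap below 0.05 rad), for 0.1 s.
At the end, for the whole second after the job is handed in: The vent flap lies shut (within 0.03 rad, about 5 mm at its front edge) and the pole lies still and released down in both forks of its rest (within 12 mm sideways, 55 mm lengthways, 7 mm in height and 0.08 rad of its seat) (value of joint vent_flap below 0.03 rad and z of pole in the frame of rest between 0.072 and 0.086 m and y of pole in the frame of rest between -0.012 and 0.012 m and x of pole in the frame of rest between -0.055 and 0.055 m and angle between the x axis of pole and the x axis of rest, either way round below 0.08 rad and linear speed of pole below 0.02 m/s); the robot touches nothing.
It fails at once if the flap is let fall or slammed (moving shut faster than 3.5 rad/s, about 0.6 m/s at its edge) (velocity of joint vent_flap below -3.5 rad/s).
It fails at once if the lens, the dish or the bottle is pushed more than 25 mm or tipped over (distance of any of lens, dish, bottle from where it was at the start of the episode above 0.025 m or angle between any of lens, dish, bottle's own z axis and vertical above 0.4 rad).
It also fails if it takes over 61 s, if anything falls off the work surface, if the arm or the gripper's body presses on something with over 40 N, if the wrist force passes 120 N, or if a joint passes its speed limit or range.

## Working session

There is one attempt and no reset: what is moved stays moved. The work goes in short steps, Python scripts to look and compute and a tool call to move; the robot and the scene stay as the last step left them, time stands still between calls to the robot, and variables do not carry over. Pictures are saved under pics/ and viewed, about 8 in all and at most 12, crops included, and the job is handed in when it is done.

Besides the shell and the picture viewer there is one more tool, called after ">>>" by a JSON object that holds its "op" and its "data", one argument or row to a line. drive_tool: Moves the arm, as the interface text tells. Its arguments: {"type":"object","properties":{"rows":{"type":"array","items":{"type":"object","properties":{"offset":{"type":"array","items":{"type":"number"}},"spin":{"type":"number"},"jaw":{"type":"number"}}}},"force":{"type":"number"}},"required":["rows"]}

```bash
ls; mkdir -p pics; cat > h.py <<'E'
import numpy as np,cv2
from cell import manip,eyes,finder
from scipy.spatial.transform import Rotation as R
def cam(n):
    c=eyes.camera(n); c['R']=cv2.Rodrigues(np.array(c['rvec'],float))[0]; c['t']=np.array(c['tvec'],float).ravel()
    c['f']=c['color'].shape[0]/2/np.tan(np.radians(c['vfov'])/2); return c
def cloud(c):
    d=c['depth']; v,u=np.mgrid[:d.shape[0],:d.shape[1]]
    P=np.dstack([(u-c['cx'])*d/c['f'],(v-c['cy'])*d/c['f'],d]).astype(float)
    W=(P-c['t'])@c['R']; W[d==0]=np.nan; return W
def proj(c,p):
    q=c['R']@np.array(p,float)+c['t']; return q[:2]/q[2]*c['f']+[c['cx'],c['cy']]
def onplane(c,uv,z):
    r=c['R'].T@np.array([(uv[0]-c['cx'])/c['f'],(uv[1]-c['cy'])/c['f'],1]); o=-c['R'].T@c['t']
    return o+r*(z-o[2])/r[2]
E
python3 - <<'E'
from h import *
s=manip.read_state();print({k:np.round(v,3) for k,v in s.items()})
for n in ('top','side'):
    c=cam(n);cv2.imwrite(f'pics/{n}0.png',c['color']);W=cloud(c)
    print(n,'cam at',(-c['R'].T@c['t']).round())
    for t in ('vent','vent_flap','flap_eye','rest','pole','pole_hook','lens','dish','bottle'):
        for r in finder.find_in(n,t)[:2]:
            u,v=np.array(r['uv']).round().astype(int); print(t,round(r['p'],2),u,v,W[v,u].round())
E
```

```text
pics
{'clock': np.float64(0.0), 'joints': array([ 1.061,  0.3  ,  1.522, -0.   ,  1.321, -0.067]), 'qd': array([ 0.001,  0.   ,  0.001,  0.001,  0.   , -0.   ]), 'effort': array([ 2.0000e-03, -5.3182e+01, -3.5273e+01,  7.1000e-02,  2.5000e-02,
       -0.0000e+00]), 'eef_pos': array([235.571, 496.818, 302.056]), 'eef_rot': array([-3.14 , -0.   ,  2.699]), 'wrist_force': array([-0.017, -0.015,  0.711]), 'moment': array([-0.023,  0.016, -0.009]), 'finger_gap': np.float64(93.852)}
top cam at [ 405.   43. 1167.]
vent 0.59 142 188 [564. 308. 139.]
vent_flap 0.61 125 185 [555. 321. 236.]
vent_flap 0.57 141 187 [566. 310. 140.]
flap_eye 0.62 124 184 [556. 321. 243.]
pole 0.96 400 243 [ 444. -335.   92.]
pole_hook 0.6 402 243 [ 444. -340.   92.]
lens 0.83 261 190 [574.  17.  79.]
dish 0.6 245 244 [436.  56.   8.]
bottle 0.55 318 153 [ 668. -127.  107.]
side cam at [ 362. -844.  913.]
vent_flap 0.89 241 87 [568. 317. 225.]
flap_eye 0.89 241 87 [568. 317. 225.]
rest 0.55 240 346 [ 450. -345.   11.]
pole_hook 0.86 232 326 [ 434. -343.   89.]
lens 0.77 267 206 [577. -12.  75.]
dish 0.87 207 206 [433.  80.  10.]
dish 0.55 240 347 [ 450. -343.    4.]
bottle 0.63 318 243 [ 669. -153.   74.]
```

```bash
python3 - <<'E'
import cv2,numpy as np
a=cv2.imread('pics/top0.png');b=cv2.imread('pics/side0.png')
a=cv2.resize(a[60:330,60:460],(800,540));cv2.imwrite('pics/t.png',a)
b=cv2.resize(b[0:384],(800,600));cv2.imwrite('pics/s.png',b)
E
```

```text
(no output)
```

View pics/t.png

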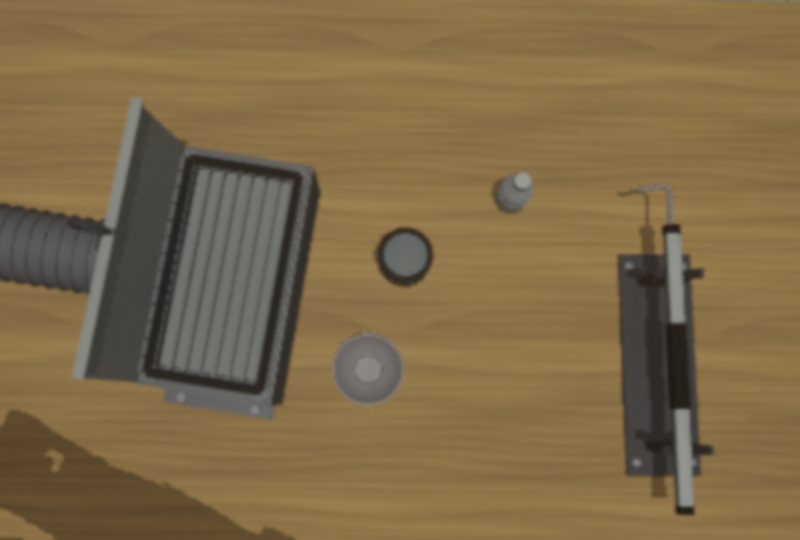

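View pics/s.png

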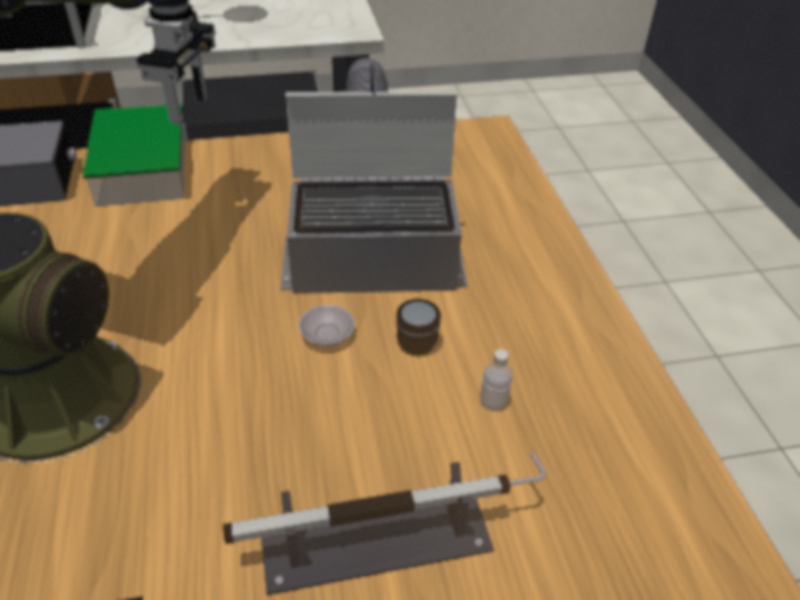

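The top view (x up, y left) shows the vent at left with its flap raised and the eye at about (108,228), then the dish at (368,368), lens at (405,255) and bottle at (515,190). The pole lies in its rest on the right, hook end up, pin pointing left at (640,190). Both views agree. Next I fit the poses.

```bash
cat > fit.py <<'E'
from h import *
ct=cam('top');cs=cam('side');Wt=cloud(ct);Ws=cloud(cs)
def sel(W,lo,hi):
    m=np.all((W>lo)&(W<hi),axis=2);return W[m]
# pole
p=sel(Wt,[250,-420,80],[700,-270,100]);
s=sel(Ws,[250,-420,80],[700,-270,100])
for n,q in(('top',p),('side',s)):
    (cx,cy),(w,h),a=cv2.minAreaRect(q[:,:2].astype(np.float32))
    vx,vy,x0,y0=cv2.fitLine(q[:,:2].astype(np.float32),cv2.DIST_HUBER,0,.01,.01).ravel()
    print('pole',n,len(q),(cx,cy),(w,h),a,'yaw',np.arctan2(vy,vx),'line',x0,y0,'zmed',np.median(q[:,2]),'x',np.percentile(q[:,0],[0,1,99,100]))
# black sleeve
for n,c,W in(('top',ct,Wt),('side',cs,Ws)):
    m=np.all((W>[250,-420,80])&(W<[700,-270,100]),axis=2)&(c['color'].max(2)<60)
    q=W[m]; q=q[abs(q[:,0]-445)<80];print('sleeve',n,q.mean(0).round(1),q[:,0].min(),q[:,0].max())
# vent box
for n,W in(('top',Wt),('side',Ws)):
    q=sel(W,[350,150,122],[800,450,142])
    (cx,cy),(w,h),a=cv2.minAreaRect(q[:,:2].astype(np.float32));print('vent',n,len(q),(cx,cy),(w,h),a,np.percentile(q[:,2],[5,50,95]))
    q=sel(W,[350,250,165],[800,450,400])
    # flap plane
    if len(q)>50:
        rng=np.random.default_rng(0);best=0
        for _ in range(300):
            t=q[rng.choice(len(q),3,False)];nn=np.cross(t[1]-t[0],t[2]-t[0]);nn/=np.linalg.norm(nn)+1e-9
            i=abs((q-t[0])@nn)<4
            if i.sum()>best:best=i.sum();I=i
        q2=q[I];c0=q2.mean(0);nn=np.linalg.svd(q2-c0)[2][2]
        print('flap',n,len(q),best,c0.round(1),nn.round(3),'z',q2[:,2].max(),'above',q[q[:,2]>q2[:,2].max()-30].mean(0).round())
E
python3 fit.py
```

```text
pole top 1384 (472.1933898925781, -336.22650146484375) (418.388916015625, 58.67274475097656) 4.169116020202637 yaw 0.022951063 line 453.14554 -334.80975 zmed 88.68085651959379 x [262.43441463 265.79727181 677.64501584 681.08664476]
pole side 2274 (472.70916748046875, -335.6197814941406) (421.5408020019531, 58.631874084472656) 4.190089702606201 yaw 0.028130708 line 453.7592 -338.40387 zmed 89.73372136833422 x [262.22793974 266.39715911 677.30242433 682.79434063]
sleeve top [ 445.4 -334.7   89.5] 391.59821681623936 497.64744604996565
sleeve side [ 440.5 -343.3   89.3] 394.036558743053 495.94523069147624
vent top 2891 (546.781982421875, 234.71658325195312) (169.05227661132812, 300.63653564453125) 81.79329681396484 [127.89174572 132.0697928  137.34509928]
flap top 3819 3369 [555.5 320.7 239.5] [ 0.143  0.986 -0.083] z 355.390664814319 above [560. 329. 346.]
vent side 1793 (547.419921875, 236.84512329101562) (178.24990844726562, 300.1020812988281) 81.85166931152344 [126.71907909 133.70831738 139.05450705]
flap side 5144 4324 [560.2 321.1 236.5] [ 0.139  0.986 -0.095] z 355.56702813824904 above [559. 321. 344.]
```

```bash
cat >> fit.py <<'E'
print('----')
for n,q in(('top',p),('side',s)):
    q=q[q[:,0]<600]
    m=q[(q[:,2]>85)]
    b=[(x,np.median(m[abs(m[:,0]-x)<8][:,1])) for x in range(275,600,10)]
    k=np.polyfit(*np.array(b).T,1);print(n,'yaw',np.arctan(k[0]),'y at 445',np.polyval(k,445))
q=p[p[:,0]>640];print('hook top x>640',np.percentile(q,[2,50,98],axis=0).round())
for c,n in((ct,'top'),(cs,'side')):
    e=[560.7,330,333];print(n,'eye proj',proj(c,e))
    for t,pt in(('hook',[0,0,0]),):pass
E
python3 fit.py | sed -n '/----/,$p'
```

```text
----
top yaw 0.02001669152610869 y at 445 -336.010929859936
side yaw 0.019381143039823603 y at 445 -337.5980308861353
hook top x>640 [[ 641. -334.   80.]
 [ 673. -327.   82.]
 [ 681. -293.   87.]]
top eye proj [106.45570661 173.79598934]
side eye proj [237.68194964  48.9686862 ]
```

>>> {"op": "drive_tool", "data": {
  "rows": [
    {"offset": [-22, -29, 0], "spin": 0, "jaw": 94},
    {"offset": [-22, -29, 0], "spin": 0, "jaw": 94},
    {"offset": [-22, -29, 0], "spin": 0, "jaw": 94},
    {"offset": [-22, -29, 0], "spin": 0, "jaw": 94},
    {"offset": [-22, -29, 0], "spin": 0, "jaw": 94},
    {"offset": [-22, -29, 0], "spin": 0, "jaw": 94},
    {"offset": [-22, -29, 0], "spin": 0, "jaw": 94},
    {"offset": [-22, -29, 0], "spin": 0, "jaw": 94},
    {"offset": [-22, -29, 0], "spin": 0, "jaw": 94},
    {"offset": [-22, -29, 0], "spin": 0, "jaw": 94},
    {"offset": [-22, -29, 0], "spin": 0, "jaw": 94},
    {"offset": [-22, -29, 0], "spin": 0, "jaw": 94},
    {"offset": [-22, -29, 0], "spin": 0, "jaw": 94},
    {"offset": [-22, -29, 0], "spin": 0, "jaw": 94},
    {"offset": [-24, -26, 0], "spin": 0, "jaw": 94},
    {"offset": [-24, -26, 0], "spin": 0, "jaw": 94},
    {"offset": [-24, -26, 0], "spin": 0, "jaw": 94},
    {"offset": [-24, -26, 0], "spin": 0, "jaw": 94},
    {"offset": [-24, -26, 0], "spin": 0, "jaw": 94},
    {"offset": [-24, -26, 0], "spin": 0, "jaw": 94}
  ],
  "force": 30
}}

```text
clock: 3.2
eef_pos: [403.4, -206.1, 302.7]
eef_rot: [-3.142, 0.0, 2.698]
wrist_force: [0.4, -0.2, 0.6]
finger_gap: 94.2
```

>>> {"op": "drive_tool", "data": {
  "rows": [
    {"offset": [-24, -26, 0], "spin": 0, "jaw": 94},
    {"offset": [-24, -26, 0], "spin": 0, "jaw": 94},
    {"offset": [-24, -26, 0], "spin": 0, "jaw": 94},
    {"offset": [-24, -26, 0], "spin": 0, "jaw": 94},
    {"offset": [0, 0, 0], "spin": 8.53, "jaw": 94},
    {"offset": [0, 0, 0], "spin": 8.53, "jaw": 94},
    {"offset": [0, 0, 0], "spin": 8.53, "jaw": 94},
    {"offset": [0, 0, 0], "spin": 8.53, "jaw": 94},
    {"offset": [0, 0, 0], "spin": 8.53, "jaw": 94},
    {"offset": [0, 0, 0], "spin": 8.53, "jaw": 94},
    {"offset": [0, 0, 0], "spin": 8.53, "jaw": 94},
    {"offset": [0, 0, 0], "spin": 8.53, "jaw": 94},
    {"offset": [0, 0, 0], "spin": 8.53, "jaw": 94},
    {"offset": [0, 0, 0], "spin": 8.53, "jaw": 94},
    {"offset": [0, 0, 0], "spin": 8.53, "jaw": 94},
    {"offset": [0, 0, 0], "spin": 8.53, "jaw": 94},
    {"offset": [0, 0, 0], "spin": 8.53, "jaw": 94},
    {"offset": [0, 0, 0], "spin": 8.53, "jaw": 94},
    {"offset": [0, 0, 0], "spin": 8.53, "jaw": 94},
    {"offset": [0, 0, 0], "spin": 8.53, "jaw": 94}
  ]
}}

```text
clock: 5.2
eef_pos: [445.5, -339.6, 302.7]
eef_rot: [-3.142, -0.0, 0.311]
wrist_force: [0.2, 0.5, -0.5]
finger_gap: 94.3
```

>>> {"op": "drive_tool", "data": {
  "rows": [
    {"offset": [0, 0, 0], "spin": 8.53, "jaw": 94},
    {"offset": [0, 0, 0], "spin": 8.53, "jaw": 94},
    {"offset": [0, 0, 0], "spin": 0, "jaw": 94},
    {"offset": [0, 0, 0], "spin": 0, "jaw": 94}
  ]
}}

```text
clock: 5.6
eef_pos: [445.5, -339.6, 302.7]
eef_rot: [3.142, -0.0, 0.024]
wrist_force: [0.2, -0.3, 0.3]
finger_gap: 94.1
```

```bash
python3 - <<'E'
from h import *
c=cam('wrist');W=cloud(c);cv2.imwrite('pics/w1.png',c['color'])
s=manip.read_state();print(s['clock'],np.round(s['eef_pos'],1),np.round(s['eef_rot'],3),s['finger_gap'])
m=np.all((W>[250,-420,84])&(W<[700,-250,96]),axis=2);q=W[m];print(len(q),q.min(0),q.max(0),np.median(q,axis=0))
xs=[x for x in range(300,620,10) if (abs(q[:,0]-x)<6).sum()>10]
for x in xs[::3]:
    b=q[abs(q[:,0]-x)<6];print(x,b[:,1].min().round(1),b[:,1].max().round(1),np.median(b[:,2]).round(1))
E
```

```text
5.65 [ 445.5 -339.6  302.7] [ 3.142 -0.     0.023] 94.33501830749306
7028 [ 262.69661637 -366.04686121   84.08266756] [ 602.54529348 -309.30705793   95.94218683] [ 475.95352774 -337.04653371   88.62434691]
300 -348.7 -331.7 88.3
360 -348.1 -330.6 88.0
390 -349.0 -328.3 88.9
420 -348.3 -327.9 90.0
450 -348.4 -326.5 89.9
480 -347.5 -326.0 89.9
510 -344.8 -327.4 87.9
540 -344.6 -327.0 88.1
570 -353.7 -317.0 88.1
600 -343.1 -326.2 88.0
```

View pics/w1.png

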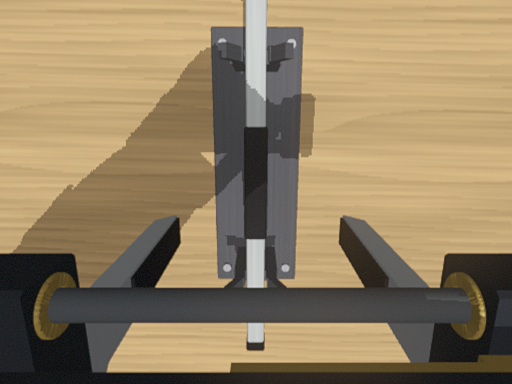

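The wrist view shows the pole lying along the tool x axis, its black sleeve at (256,182) centred between the fingers. I go down and grip.

>>> {"op": "drive_tool", "data": {
  "rows": [
    {"offset": [0, -2, 25], "spin": 0.2, "jaw": 94},
    {"offset": [0, 0, 25], "spin": 0, "jaw": 94},
    {"offset": [0, 0, 25], "spin": 0, "jaw": 94},
    {"offset": [0, 0, 25], "spin": 0, "jaw": 94},
    {"offset": [0, 0, 25], "spin": 0, "jaw": 60},
    {"offset": [0, 0, 20], "spin": 0, "jaw": 40},
    {"offset": [0, 0, 0], "spin": 0, "jaw": 30},
    {"offset": [0, 0, 0], "spin": 0, "jaw": 10},
    {"offset": [0, 0, 0], "spin": 0, "jaw": 10},
    {"offset": [0, 0, 0], "spin": 0, "jaw": 10},
    {"offset": [0, 0, 0], "spin": 0, "jaw": 10},
    {"offset": [0, 0, 0], "spin": 0, "jaw": 10},
    {"offset": [0, 0, 0], "spin": 0, "jaw": 10},
    {"offset": [0, 0, 0], "spin": 0, "jaw": 10}
  ],
  "force": 40
}}

```text
clock: 7.05
eef_pos: [445.4, -337.6, 157.8]
eef_rot: [-3.142, -0.0, 0.016]
wrist_force: [-1.1, 1.6, 1.6]
finger_gap: 21.6
```

>>> {"op": "drive_tool", "data": {
  "rows": [
    {"offset": [0, 0, -20], "spin": 0, "jaw": 10},
    {"offset": [0, 0, -32], "spin": 0, "jaw": 10},
    {"offset": [0, 0, -35], "spin": 0, "jaw": 10},
    {"offset": [0, 0, -35], "spin": 0, "jaw": 10},
    {"offset": [0, 0, -35], "spin": 0, "jaw": 10},
    {"offset": [0, 0, -35], "spin": 0, "jaw": 10},
    {"offset": [0, 0, -35], "spin": 0, "jaw": 10},
    {"offset": [0, 0, -26], "spin": 0, "jaw": 10},
    {"offset": [13.6, -34.7, 0], "spin": 0, "jaw": 10},
    {"offset": [13.6, -34.7, 0], "spin": 0, "jaw": 10},
    {"offset": [13.6, -34.7, 0], "spin": 0, "jaw": 10},
    {"offset": [13.6, -34.7, 0], "spin": 0, "jaw": 10},
    {"offset": [13.6, -34.7, 0], "spin": 0, "jaw": 10},
    {"offset": [13.6, -34.7, 0], "spin": 0, "jaw": 10},
    {"offset": [13.6, -34.7, 0], "spin": 0, "jaw": 10},
    {"offset": [13.6, -34.7, 0], "spin": 0, "jaw": 10},
    {"offset": [13.6, -34.7, 0], "spin": 0, "jaw": 10},
    {"offset": [13.6, -34.7, 0], "spin": 0, "jaw": 10}
  ]
}}

```text
clock: 8.85
eef_pos: [576.3, 13.0, 410.4]
eef_rot: [3.142, 0.0, 0.016]
wrist_force: [0.6, 0.0, -1.6]
finger_gap: 22.1
```

>>> {"op": "drive_tool", "data": {
  "rows": [
    {"offset": [0, 0, 0], "spin": -5, "jaw": 10},
    {"offset": [0, 0, 0], "spin": -7.5, "jaw": 10},
    {"offset": [0, 0, 0], "spin": -7.5, "jaw": 10},
    {"offset": [0, 0, 0], "spin": -7.5, "jaw": 10},
    {"offset": [0, 0, 0], "spin": -7.5, "jaw": 10},
    {"offset": [0, 0, 0], "spin": -7.5, "jaw": 10},
    {"offset": [0, 0, 0], "spin": -7.5, "jaw": 10},
    {"offset": [0, 0, 0], "spin": -7.5, "jaw": 10},
    {"offset": [0, 0, 0], "spin": -7.5, "jaw": 10},
    {"offset": [0, 0, 0], "spin": -7.5, "jaw": 10},
    {"offset": [0, 0, 0], "spin": -5.5, "jaw": 10},
    {"offset": [0, 0, 0], "spin": -2.8, "jaw": 10},
    {"offset": [0, 0, 0], "spin": 0, "jaw": 10},
    {"offset": [0, 0, 0], "spin": 0, "jaw": 10}
  ]
}}

```text
clock: 10.25
eef_pos: [576.0, 11.4, 410.4]
eef_rot: [-3.141, 0.0, 1.424]
wrist_force: [-0.1, -0.5, -1.5]
finger_gap: 21.5
```

```bash
cat > chk.py <<'E'
from h import *
import sys
s=manip.read_state();P=np.array(s['eef_pos']);T=R.from_euler('xyz',s['eef_rot']).as_matrix()
print(s['clock'],P.round(1),np.round(s['eef_rot'],3),np.round(s['wrist_force'],1),s['finger_gap'])
pin=P+T@[233,-20,78.]; tip=P+T@[230,-38,78]; bend=P+T@[235,0,78]; end=P+T@[180,0,78]
print('pin pred',pin.round(1))
e=[560.7,330,333]
for n in ('top','side','wrist'):
    c=cam(n);i=cv2.resize(c['color'],None,fx=2,fy=2,interpolation=cv2.INTER_CUBIC)
    try:
        for p,col in((tip,(0,0,255)),(bend,(0,255,0)),(end,(0,255,255)),(e,(255,0,255))):
            u=proj(c,p)*2;cv2.circle(i,tuple(int(v) for v in u),3,col,1)
        u=(proj(c,e)*2).astype(int);print(n,u)
        for t in('flap_eye','pole_hook'):print(t,[(np.round(r['uv'],1),round(r['p'],2)) for r in finder.find_in(n,t)[:2]])
        x=np.clip(u[0]-200,0,624);y=np.clip(u[1]-150,0,468);cv2.imwrite(f'pics/{sys.argv[1]}_{n}.png',cv2.resize(i[y:y+300,x:x+400],(400,300)))
    except Exception as ex:print(n,ex)
a=cv2.imread(f'pics/{sys.argv[1]}_top.png');b=cv2.imread(f'pics/{sys.argv[1]}_side.png');cv2.imwrite(f'pics/{sys.argv[1]}.png',np.hstack([a,b]))
E
python3 chk.py a
```

```text
10.25 [576.   11.4 410.4] [-3.141  0.     1.424] [-0.1 -0.5 -1.5] 21.536208140836106
pin pred [590.3 244.9 332.4]
top [212 347]
flap_eye [(array([320.9, 152.5]), 0.56)]
pole_hook [(array([228.8, 166.6]), 0.63)]
side [475  97]
flap_eye [(array([221.8,  91.1]), 0.61), (array([237. , 341.6]), 0.22)]
pole_hook [(array([270.2, 133.4]), 0.65), (array([225.7, 134.4]), 0.3)]
wrist [  108 -1475]
flap_eye []
pole_hook [(array([259.7, 163. ]), 0.86)]
```

View pics/a.png

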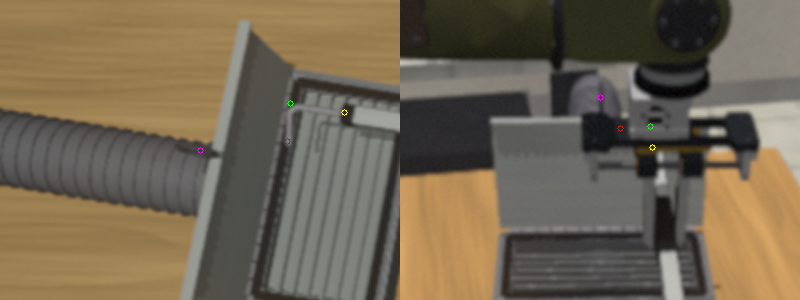

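The predicted hook outline lies on the real hook: tip at (288,141), bend at (290,105). I check the predicted eye against the starting pictures, zoomed.

```bash
python3 - <<'E'
from h import *
ps=1.4275;u=np.array([np.cos(ps),np.sin(ps),0]);v=np.array([-np.sin(ps),np.cos(ps),0]);z=np.array([0,0,1.])
o=np.array([547,235.3,0]);phi=1.66
d=-np.cos(phi)*u+np.sin(phi)*z;n=np.sin(phi)*u+np.cos(phi)*z;H=o+78*u+137*z
out=[]
for nme in('top','side'):
    c=cam(nme);i=cv2.imread(f'pics/{nme}0.png');e=H+197*d;x,y=proj(c,e).astype(int)
    k=8;i=cv2.resize(i[y-18:y+19,x-25:x+25],None,fx=k,fy=k,interpolation=cv2.INTER_CUBIC)
    f=lambda p:tuple(((proj(c,p)-[x-25,y-18]+.5)*k).astype(int).tolist())
    for a in np.linspace(0,2*np.pi,24):cv2.circle(i,f(e+18*(np.cos(a)*d+np.sin(a)*n)),1,(0,0,255),-1)
    for w in np.linspace(-60,60,13):cv2.circle(i,f(H+163*d+w*v),1,(0,255,0),-1)
    print(nme,e.round(1));out.append(i)
cv2.imwrite('pics/eye.png',np.hstack(out))
E
```

```text
top [560.6 329.9 333.2]
side [560.6 329.9 333.2]
```

View pics/eye.png

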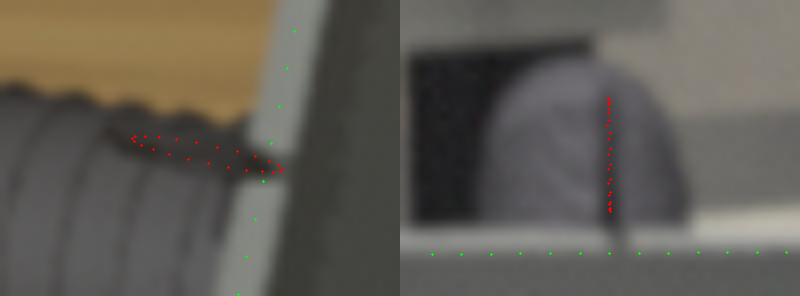

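The ring outline matches within about 4 mm, with the eye slightly further back. I advance beside the ring and then enter it sideways.

>>> {"op": "drive_tool", "data": {
  "rows": [
    {"offset": [20, 1.5, -1], "spin": -0.2, "jaw": 10},
    {"offset": [20, 0, 0], "spin": 0, "jaw": 10},
    {"offset": [20, 0, 0], "spin": 0, "jaw": 10},
    {"offset": [15, 0, 0], "spin": 0, "jaw": 10},
    {"offset": [9, 0, 0], "spin": 0, "jaw": 10},
    {"offset": [0, 0, 0], "spin": 0, "jaw": 10},
    {"offset": [0, 0, 0], "spin": 0, "jaw": 10}
  ]
}}

```text
clock: 11.5
eef_pos: [589.4, 94.0, 411.6]
eef_rot: [-3.142, 0.0, 1.429]
wrist_force: [-0.3, -0.3, -1.7]
finger_gap: 21.6
```

```bash
sed -i 's/^e=.*/e=[561.2,334,333]/' chk.py; python3 chk.py b
```

```text
11.5 [589.4  94.  411.6] [-3.142  0.     1.429] [-0.3 -0.3 -1.7] 21.61681720077888
pin pred [602.5 327.5 333.6]
top [208 347]
flap_eye [(array([124.4, 187. ]), 0.57)]
pole_hook [(array([244.9, 165.7]), 0.58)]
side [475  96]
flap_eye [(array([228.9,  89.1]), 0.79)]
pole_hook [(array([270.4, 107.1]), 0.96)]
wrist [ 175 -727]
flap_eye [(array([162. , 195.2]), 0.28)]
pole_hook [(array([259.2, 164.2]), 0.59)]
```

View pics/b.png

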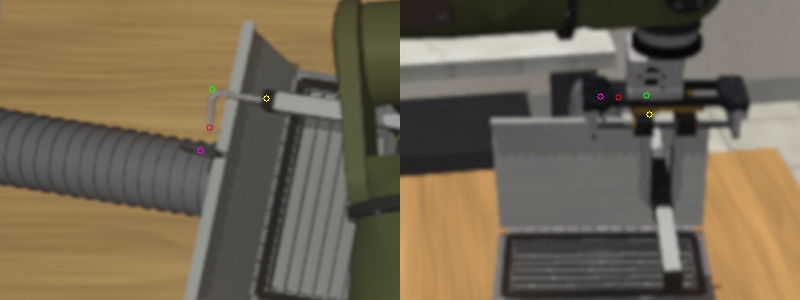

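The pin and ring line up: tip at (210,125), eye at about (198,150). The eye may sit a few mm further back, so I advance 4 more and enter slowly.

>>> {"op": "drive_tool", "data": {
  "rows": [
    {"offset": [4, -4, 0], "spin": 0, "jaw": 10},
    {"offset": [0, -4, 0], "spin": 0, "jaw": 10},
    {"offset": [0, -4, 0], "spin": 0, "jaw": 10},
    {"offset": [0, -4, 0], "spin": 0, "jaw": 10},
    {"offset": [0, -4, 0], "spin": 0, "jaw": 10},
    {"offset": [0, -4, 0], "spin": 0, "jaw": 10},
    {"offset": [0, -4, 0], "spin": 0, "jaw": 10},
    {"offset": [0, -4, 0], "spin": 0, "jaw": 10},
    {"offset": [0, -4, 0], "spin": 0, "jaw": 10},
    {"offset": [0, -4, 0], "spin": 0, "jaw": 10},
    {"offset": [0, -2, 0], "spin": 0, "jaw": 10},
    {"offset": [0, 0, 0], "spin": 0, "jaw": 10},
    {"offset": [0, 0, 0], "spin": 0, "jaw": 10}
  ]
}}

```text
clock: 13.25
eef_pos: [548.4, 104.3, 411.7]
eef_rot: [3.142, -0.0, 1.429]
wrist_force: [0.2, -0.4, -2.6]
finger_gap: 21.8
```

```bash
python3 chk.py c; python3 -c "
import cv2;i=cv2.imread('pics/c_top.png');cv2.imwrite('pics/c2.png',cv2.resize(i[60:240,100:340],(720,540),interpolation=2))"
```

```text
13.25 [548.4 104.3 411.7] [ 3.142 -0.     1.429] [ 0.2 -0.4 -2.6] 21.797187702093115
pin pred [561.5 337.8 333.7]
top [208 347]
flap_eye [(array([124.1, 188.4]), 0.61)]
pole_hook [(array([258.4, 187.7]), 0.71), (array([118.4, 190.6]), 0.64)]
side [475  96]
flap_eye [(array([230.9,  88.3]), 0.79)]
pole_hook [(array([318.6, 244.3]), 0.27)]
wrist [ 410 -695]
flap_eye []
pole_hook [(array([260.5, 162.2]), 0.88)]
```

View pics/c2.png

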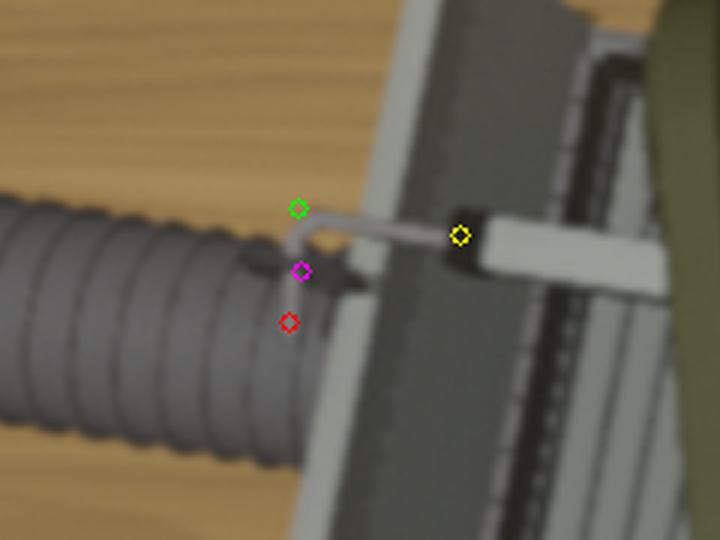

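The pin passes through the ring, with the tip emerging at (290,318) and the ring crossing at mid pin. I compute the arc increments.

```bash
python3 -c "
import numpy as np
f=np.linspace(1.70,0,35);u=78-197*np.cos(f);z=137+197*np.sin(f)
for i in range(34):print([round(u[i+1]-u[i],1),0,round(z[i]-z[i+1],1)],end=' ')"
```

```text
[np.float64(-9.8), 0, np.float64(-1.0)] [np.float64(-9.8), 0, np.float64(-0.5)] [np.float64(-9.8), 0, np.float64(-0.0)] [np.float64(-9.8), 0, np.float64(0.5)] [np.float64(-9.8), 0, np.float64(0.9)] [np.float64(-9.7), 0, np.float64(1.4)] [np.float64(-9.7), 0, np.float64(1.9)] [np.float64(-9.6), 0, np.float64(2.4)] [np.float64(-9.4), 0, np.float64(2.9)] [np.float64(-9.3), 0, np.float64(3.3)] [np.float64(-9.1), 0, np.float64(3.8)] [np.float64(-8.9), 0, np.float64(4.2)] [np.float64(-8.7), 0, np.float64(4.7)] [np.float64(-8.4), 0, np.float64(5.1)] [np.float64(-8.2), 0, np.float64(5.5)] [np.float64(-7.9), 0, np.float64(5.9)] [np.float64(-7.6), 0, np.float64(6.3)] [np.float64(-7.2), 0, np.float64(6.7)] [np.float64(-6.9), 0, np.float64(7.0)] [np.float64(-6.5), 0, np.float64(7.4)] [np.float64(-6.2), 0, np.float64(7.7)] [np.float64(-5.8), 0, np.float64(8.0)] [np.float64(-5.4), 0, np.float64(8.3)] [np.float64(-4.9), 0, np.float64(8.5)] [np.float64(-4.5), 0, np.float64(8.8)] [np.float64(-4.1), 0, np.float64(9.0)] [np.float64(-3.6), 0, np.float64(9.2)] [np.float64(-3.1), 0, np.float64(9.3)] [np.float64(-2.7), 0, np.float64(9.5)] [np.float64(-2.2), 0, np.float64(9.6)] [np.float64(-1.7), 0, np.float64(9.7)] [np.float64(-1.2), 0, np.float64(9.8)] [np.float64(-0.7), 0, np.float64(9.8)] [np.float64(-0.2), 0, np.float64(9.8)]
```

>>> {"op": "drive_tool", "data": {
  "rows": [
    {"offset": [-9.8, 0, -1], "spin": 0, "jaw": 10},
    {"offset": [-9.8, 0, -0.5], "spin": 0, "jaw": 10},
    {"offset": [-9.8, 0, 0], "spin": 0, "jaw": 10},
    {"offset": [-9.8, 0, 0.5], "spin": 0, "jaw": 10},
    {"offset": [-9.8, 0, 0.9], "spin": 0, "jaw": 10},
    {"offset": [-9.7, 0, 1.4], "spin": 0, "jaw": 10},
    {"offset": [-9.7, 0, 1.9], "spin": 0, "jaw": 10},
    {"offset": [-9.6, 0, 2.4], "spin": 0, "jaw": 10},
    {"offset": [-9.4, 0, 2.9], "spin": 0, "jaw": 10},
    {"offset": [-9.3, 0, 3.3], "spin": 0, "jaw": 10},
    {"offset": [0, 0, 0], "spin": 0, "jaw": 10}
  ]
}}

```text
clock: 14.8
eef_pos: [534.6, 7.5, 399.3]
eef_rot: [-3.141, 0.0, 1.428]
wrist_force: [-0.1, 0.5, -1.1]
finger_gap: 21.5
```

```bash
cat > fl.py <<'E'
from h import *
s=manip.read_state();P=np.array(s['eef_pos']);T=R.from_euler('xyz',s['eef_rot']).as_matrix();pin=P+T@[233,-20,78.]
ps=1.4275;u=np.array([np.cos(ps),np.sin(ps),0]);v=np.array([-np.sin(ps),np.cos(ps),0]);o=np.array([547,235.3,0])
print(s['clock'],'F',np.round(s['wrist_force'],1),'pin vent',[((pin-o)@u).round(1),((pin-o)@v).round(1),pin[2].round(1)],'phi pin',np.arctan2(pin[2]-137,78-(pin-o)@u).round(3))
for n in('top','side'):
    W=cloud(cam(n));q=(W-o).reshape(-1,3);a,b,z=q@u,q@v,q[:,2]
    r=np.hypot(a-78,z-137);k=(abs(b+ (0))<140)&(b>40)&(r<165)&(r>60)&(z>134);k|=(b<-90)&(b>-140)&(r<165)&(r>60)&(z>134)
    ph=np.arctan2(z[k]-137,78-a[k]);print(n,k.sum(),'flap phi pctl',np.percentile(ph,[10,50,90]).round(3))
E
python3 fl.py
```

```text
14.8 F [-0.1  0.5 -1.1] pin vent [np.float64(5.7), np.float64(-0.1), np.float64(321.3)] phi pin 1.197
top 478 flap phi pctl [-0.021  1.237  1.245]
side 1206 flap phi pctl [-0.013  1.222  1.248]
```

The flap follows: 1.24 against 1.20 rad for the pin. I continue.

>>> {"op": "drive_tool", "data": {
  "rows": [
    {"offset": [-9.1, 0, 3.8], "spin": 0, "jaw": 10},
    {"offset": [-8.9, 0, 4.2], "spin": 0, "jaw": 10},
    {"offset": [-8.7, 0, 4.7], "spin": 0, "jaw": 10},
    {"offset": [-8.4, 0, 5.1], "spin": 0, "jaw": 10},
    {"offset": [-8.2, 0, 5.5], "spin": 0, "jaw": 10},
    {"offset": [-7.9, 0, 5.9], "spin": 0, "jaw": 10},
    {"offset": [-7.6, 0, 6.3], "spin": 0, "jaw": 10},
    {"offset": [-7.2, 0, 6.7], "spin": 0, "jaw": 10},
    {"offset": [-6.9, 0, 7.0], "spin": 0, "jaw": 10},
    {"offset": [-6.5, 0, 7.4], "spin": 0, "jaw": 10},
    {"offset": [-6.2, 0, 7.7], "spin": 0, "jaw": 10},
    {"offset": [-5.8, 0, 8.0], "spin": 0, "jaw": 10},
    {"offset": [0, 0, 0], "spin": 0, "jaw": 10},
    {"offset": [0, 0, 0], "spin": 0, "jaw": 10}
  ]
}}

```text
clock: 16.3
eef_pos: [521.9, -82.1, 327.4]
eef_rot: [-3.141, 0.0, 1.429]
wrist_force: [-0.5, -1.2, -3.1]
finger_gap: 21.9
```

```bash
python3 fl.py
```

```text
16.3 F [-0.5 -1.2 -3.1] pin vent [np.float64(-84.7), np.float64(-0.0), np.float64(249.4)] phi pin 0.604
top 2355 flap phi pctl [0.516 0.534 0.562]
side 266 flap phi pctl [-0.018 -0.     0.566]
```

>>> {"op": "drive_tool", "data": {
  "rows": [
    {"offset": [-5.4, 0, 8.3], "spin": 0, "jaw": 10},
    {"offset": [-4.9, 0, 8.5], "spin": 0, "jaw": 10},
    {"offset": [-4.5, 0, 8.8], "spin": 0, "jaw": 10},
    {"offset": [-4.1, 0, 9.0], "spin": 0, "jaw": 10},
    {"offset": [-3.6, 0, 9.2], "spin": 0, "jaw": 10},
    {"offset": [-3.1, 0, 9.3], "spin": 0, "jaw": 10},
    {"offset": [-2.7, 0, 9.5], "spin": 0, "jaw": 10},
    {"offset": [-2.2, 0, 9.6], "spin": 0, "jaw": 10},
    {"offset": [-1.7, 0, 9.7], "spin": 0, "jaw": 10},
    {"offset": [-1.2, 0, 9.8], "spin": 0, "jaw": 10},
    {"offset": [-0.7, 0, 9.8], "spin": 0, "jaw": 10},
    {"offset": [-0.2, 0, 9.8], "spin": 0, "jaw": 10},
    {"offset": [0, 0, 0], "spin": 0, "jaw": 10},
    {"offset": [0, 0, 0], "spin": 0, "jaw": 10},
    {"offset": [0, 0, 0], "spin": 0, "jaw": 10}
  ]
}}

```text
clock: 17.9
eef_pos: [517.2, -115.9, 216.7]
eef_rot: [3.141, 0.0, 1.429]
wrist_force: [0.3, 0.1, -0.6]
finger_gap: 21.8
```

```bash
python3 fl.py; sed -i 's/^e=.*/e=[530,117.5,137]/' chk.py; python3 chk.py d;python3 -c "
import cv2;i=cv2.imread('pics/d.png');cv2.imwrite('pics/d.png',i)"
```

```text
17.9 F [ 0.3  0.1 -0.6] pin vent [np.float64(-118.9), np.float64(-0.3), np.float64(138.7)] phi pin 0.009
top 2597 flap phi pctl [-0.012  0.01   0.044]
side 676 flap phi pctl [0.006 0.022 0.045]
18.0 [ 517.2 -115.9  216.7] [3.141 0.    1.429] [ 1.2  0.4 -2.7] 21.98592345175686
pin pred [530.3 117.6 138.7]
top [439 406]
flap_eye [(array([173.1, 198.9]), 0.68)]
pole_hook [(array([278.8, 204.1]), 0.69)]
side [479 313]
flap_eye [(array([279.9, 143.6]), 0.65)]
pole_hook [(array([252.2, 244. ]), 0.81)]
wrist [ 408 -717]
flap_eye []
pole_hook [(array([258.3, 163.2]), 0.91)]
```

View pics/d.png

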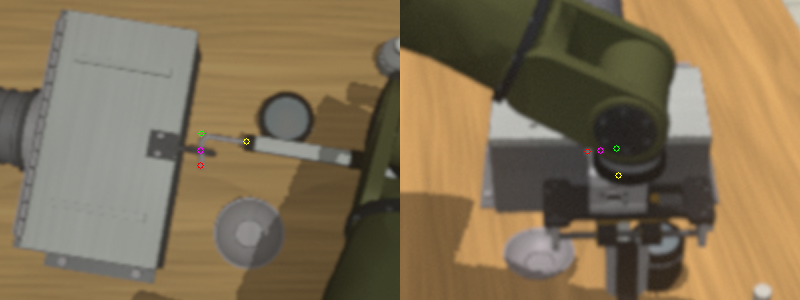

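The flap lies shut with the pin still in the ring: eye and pin at (200,150) in the top view, and depth gives about 0.01 rad. I unhook sideways, back off, lift and return over the rest.

>>> {"op": "drive_tool", "data": {
  "rows": [
    {"offset": [0, 0, 1.5], "spin": 0, "jaw": 10},
    {"offset": [0, 5, 0], "spin": 0, "jaw": 10},
    {"offset": [0, 5, 0], "spin": 0, "jaw": 10},
    {"offset": [0, 5, 0], "spin": 0, "jaw": 10},
    {"offset": [0, 5, 0], "spin": 0, "jaw": 10},
    {"offset": [0, 5, 0], "spin": 0, "jaw": 10},
    {"offset": [0, 5, 0], "spin": 0, "jaw": 10},
    {"offset": [0, 5, 0], "spin": 0, "jaw": 10},
    {"offset": [0, 5, 0], "spin": 0, "jaw": 10},
    {"offset": [0, 2, 0], "spin": 0, "jaw": 10},
    {"offset": [0, 0, 0], "spin": 0, "jaw": 10},
    {"offset": [-10, 0, 0], "spin": 0, "jaw": 10},
    {"offset": [-10, 0, -10], "spin": 0, "jaw": 10},
    {"offset": [0, 0, -20], "spin": 0, "jaw": 10},
    {"offset": [0, 0, -20], "spin": 0, "jaw": 10},
    {"offset": [0, 0, -12], "spin": 0, "jaw": 10},
    {"offset": [0, 0, 0], "spin": 0, "jaw": 10}
  ]
}}

```text
clock: 20.15
eef_pos: [556.0, -142.3, 278.8]
eef_rot: [3.138, 0.001, 1.429]
wrist_force: [0.2, -0.4, -1.9]
finger_gap: 21.8
```

```bash
python3 fl.py
```

```text
20.15 F [ 0.2 -0.4 -1.9] pin vent [np.float64(-139.5), np.float64(-42.8), np.float64(200.6)] phi pin 0.284
top 2591 flap phi pctl [-0.012  0.01   0.043]
side 866 flap phi pctl [0.007 0.026 0.061]
```

>>> {"op": "drive_tool", "data": {
  "rows": [
    {"offset": [-26.2, -10.2, 0], "spin": 0, "jaw": 10},
    {"offset": [-26.2, -10.2, 0], "spin": 0, "jaw": 10},
    {"offset": [-26.2, -10.2, 0], "spin": 0, "jaw": 10},
    {"offset": [-26.2, -10.2, 0], "spin": 0, "jaw": 10},
    {"offset": [-26.2, -10.2, 0], "spin": 0, "jaw": 10},
    {"offset": [-26.2, -10.2, 0], "spin": 0, "jaw": 10},
    {"offset": [-26.2, -10.2, 0], "spin": 0, "jaw": 10},
    {"offset": [-26.2, -10.2, 0], "spin": 0, "jaw": 10}
  ]
}}

```text
clock: 21.05
eef_pos: [444.5, -338.5, 275.6]
eef_rot: [-3.14, -0.001, 1.429]
wrist_force: [-0.2, -0.3, -1.5]
finger_gap: 21.7
```

>>> {"op": "drive_tool", "data": {
  "rows": [
    {"offset": [0, 0, 0], "spin": 5, "jaw": 10},
    {"offset": [0, 0, 0], "spin": 7.5, "jaw": 10},
    {"offset": [0, 0, 0], "spin": 7.5, "jaw": 10},
    {"offset": [0, 0, 0], "spin": 7.5, "jaw": 10},
    {"offset": [0, 0, 0], "spin": 7.5, "jaw": 10},
    {"offset": [0, 0, 0], "spin": 7.5, "jaw": 10},
    {"offset": [0, 0, 0], "spin": 7.5, "jaw": 10},
    {"offset": [0, 0, 0], "spin": 7.5, "jaw": 10},
    {"offset": [0, 0, 0], "spin": 7.5, "jaw": 10},
    {"offset": [0, 0, 0], "spin": 7.5, "jaw": 10},
    {"offset": [0, 0, 0], "spin": 5.5, "jaw": 10},
    {"offset": [0, 0, 0], "spin": 2.8, "jaw": 10},
    {"offset": [0, 0, 0], "spin": 0, "jaw": 10},
    {"offset": [0, 0, 0], "spin": 0, "jaw": 10}
  ]
}}

```text
clock: 22.45
eef_pos: [445.3, -337.5, 276.0]
eef_rot: [-3.141, 0.001, 0.021]
wrist_force: [0.3, 0.6, -1.4]
finger_gap: 21.6
```

```bash
cat > rest.py <<'E'
from h import *
s=manip.read_state();print(s['clock'],np.round(s['eef_pos'],1),np.round(s['eef_rot'],3))
for n in('top','side','wrist'):
    c=cam(n);W=cloud(c);hsv=c['color']
    m=np.all((W>[250,-420,0])&(W<[640,-250,14]),axis=2)&(hsv.max(2)<110)&(np.ptp(hsv.astype(int),axis=2)<25)
    q=W[m][:,:2].astype(np.float32)
    if len(q)>20:print('base',n,len(q),cv2.minAreaRect(q))
    z=W[...,2];p=s['eef_pos'][2]-78
    k=np.all((W>[255,-420,p-3])&(W<[610,-250,p+14]),axis=2);q=W[k]
    b=np.array([(x,np.median(q[abs(q[:,0]-x)<5][:,1])) for x in list(range(280,380,10))+list(range(510,610,10)) if (abs(q[:,0]-x)<5).sum()>4])
    if len(b)>3:
        f=np.polyfit(*b.T,1);print('pole',n,len(b),'yaw',f[0].round(4),'y445',np.polyval(f,445).round(1),'ztop',np.median(q[:,2]).round(1))
        for x in(300,340,550,590):
            g=q[abs(q[:,0]-x)<8];print(x,len(g) and np.percentile(g[:,2],75).round(1))
E
python3 rest.py
```

```text
22.45 [ 445.3 -337.5  276. ] [-3.141e+00  1.000e-03  2.100e-02]
base top 2939 ((450.5656433105469, -343.1896057128906), (300.4541320800781, 115.43269348144531), 0.9557806253433228)
pole top 10 yaw 0.0263 y445 -335.7 ztop 206.2
300 0
340 0
550 207.4
590 207.5
base side 5373 ((451.5856628417969, -337.0953063964844), (294.79742431640625, 100.37189483642578), 0.8577067255973816)
pole side 20 yaw 0.0236 y445 -342.7 ztop 207.6
300 208.8
340 208.8
550 208.8
590 208.5
base wrist 5061 ((454.15093994140625, -336.99627685546875), (292.1236572265625, 99.32456970214844), 0.968198835849762)
pole wrist 6 yaw 0.0206 y445 -338.8 ztop 207.5
300 0
340 0
550 207.0
590 0
```

The pole is level and aligned over the rest: rest yaw about 0.016, centre y about -337. I lower it and release.

>>> {"op": "drive_tool", "data": {
  "rows": [
    {"offset": [0, 0, 20], "spin": 0.2, "jaw": 10},
    {"offset": [0, 0, 20], "spin": 0, "jaw": 10},
    {"offset": [0, 0, 20], "spin": 0, "jaw": 10},
    {"offset": [0, 0, 15], "spin": 0, "jaw": 10},
    {"offset": [0, 0, 10], "spin": 0, "jaw": 10},
    {"offset": [0, 0, 10], "spin": 0, "jaw": 10},
    {"offset": [0, 0, 8], "spin": 0, "jaw": 10},
    {"offset": [0, 0, 6], "spin": 0, "jaw": 10},
    {"offset": [0, 0, 4], "spin": 0, "jaw": 10},
    {"offset": [0, 0, 3], "spin": 0, "jaw": 10},
    {"offset": [0, 0, 2], "spin": 0, "jaw": 10},
    {"offset": [0, 0, 0], "spin": 0, "jaw": 10},
    {"offset": [0, 0, 0], "spin": 0, "jaw": 10}
  ]
}}

```text
clock: 23.9
eef_pos: [445.5, -337.7, 159.0]
eef_rot: [3.141, -0.0, 0.016]
wrist_force: [-0.2, 0.2, -1.3]
finger_gap: 21.7
```

>>> {"op": "drive_tool", "data": {
  "rows": [
    {"offset": [0, 0, 1], "spin": 0, "jaw": 10},
    {"offset": [0, 0, 0], "spin": 0, "jaw": 10},
    {"offset": [0, 0, 0], "spin": 0, "jaw": 30},
    {"offset": [0, 0, 0], "spin": 0, "jaw": 60},
    {"offset": [0, 0, 0], "spin": 0, "jaw": 80},
    {"offset": [0, 0, 0], "spin": 0, "jaw": 80},
    {"offset": [0, 0, 0], "spin": 0, "jaw": 80},
    {"offset": [0, 0, 0], "spin": 0, "jaw": 80},
    {"offset": [0, 0, -10], "spin": 0, "jaw": 80},
    {"offset": [0, 0, -25], "spin": 0, "jaw": 80},
    {"offset": [0, 0, -35], "spin": 0, "jaw": 80},
    {"offset": [0, 0, -35], "spin": 0, "jaw": 80},
    {"offset": [0, 0, -35], "spin": 0, "jaw": 80},
    {"offset": [0, 0, -20], "spin": 0, "jaw": 80},
    {"offset": [0, 0, 0], "spin": 0, "jaw": 80},
    {"offset": [0, 0, 0], "spin": 0, "jaw": 80}
  ]
}}

```text
clock: 25.5
eef_pos: [445.2, -337.5, 317.5]
eef_rot: [-3.142, 0.0, 0.016]
wrist_force: [-0.1, -0.3, -0.5]
finger_gap: 79.8
```

```bash
sed -i "s/p=s\['eef_pos'\]\[2\]-78/p=82/" rest.py; python3 rest.py; python3 fl.py; python3 - <<'E'
from h import *
for n in('top','side'):
    c=cam(n);W=cloud(c);cv2.imwrite(f'pics/end_{n}.png',c['color'])
    for t in('lens','dish','bottle'):
        r=finder.find_in(n,t)[:1]
        if r:
            u,v=np.array(r[0]['uv']).round().astype(int);print(n,t,u,v,W[v,u].round())
a=cv2.imread('pics/end_top.png')[60:330,60:460];b=cv2.imread('pics/end_side.png');cv2.imwrite('pics/end.png',np.hstack([cv2.resize(a,(400,270)),cv2.resize(b,(360,270))]))
E
```

```text
25.5 [ 445.2 -337.5  317.5] [-3.142  0.     0.016]
base top 2567 ((452.1358642578125, -336.87176513671875), (297.7073669433594, 104.92605590820312), 1.2536638975143433)
pole top 15 yaw 0.0035 y445 -335.3 ztop 88.3
300 0
340 88.6
550 90.0
590 89.2
base side 4429 ((451.4774475097656, -347.2695007324219), (294.5289001464844, 78.65803527832031), 1.1317412853240967)
pole side 20 yaw 0.0216 y445 -340.7 ztop 89.8
300 90.5
340 90.9
550 90.2
590 90.6
base wrist 12220 ((451.50811767578125, -337.1996765136719), (297.61187744140625, 98.897705078125), 1.2163439989089966)
pole wrist 16 yaw 0.0176 y445 -339.2 ztop 88.6
300 0
340 89.5
550 88.7
590 88.5
25.65 F [-0.2 -0.   0. ] pin vent [np.float64(-524.7), np.float64(-207.8), np.float64(238.0)] phi pin 0.166
top 2583 flap phi pctl [-0.012  0.01   0.041]
side 415 flap phi pctl [0.005 0.025 0.055]
top lens 261 187 [583.  17.  73.]
top dish 242 243 [439.  64.   3.]
top bottle 318 155 [ 667. -129.   89.]
side lens 271 208 [587. -16.  70.]
side dish 200 209 [413.  70.  12.]
side bottle 319 242 [ 672. -150.   74.]
```

View pics/end.png

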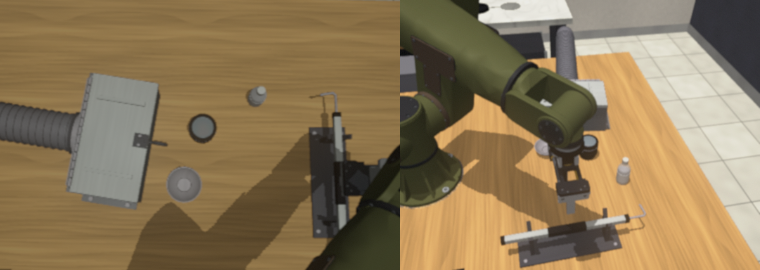

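The flap is shut at (118,140), the pole lies in both forks at (338,170), and the bystanders are unmoved.

```bash
python3 -c "
from h import *
print(manip.sign_off())"
```

```text
the job is handed in; nothing more can be done
None
```

I took the hook pole from its rest and passed its pin through the ring eye. I then swung the flap down along its arc at about 0.5 rad/s, unhooked sideways and laid the pole back in both forks. I handed the job in at about 26 s; it reports no verdict.

**Last checks:**
- **Flap:** depth reads about 0.01 rad from the top camera. The side camera's median was 0.025 rad, close to the 0.03 limit. That view was partly hidden by the arm, and both readings include the sheet's thickness. The flap did not move when I unhooked.
- **Pole:** its top is at about 88–90 mm, level, and within about 2 mm sideways and 7 mm lengthways of the rest's centre. The wrist camera gives its yaw as 0.018 rad, against about 0.02 for the rest. The top and side cameras differed by a few mm (y -335 and -341), because the gripper hid part of the pole.
- **Bystanders:** the lens, dish and bottle look unmoved. The detections wander by up to about 20 mm, in different directions in the two views. The wrist force stayed at a few N in every reading.
- **Gripper:** open and clear, about 160 mm above its grip height.

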